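Hook and close the cover of a control box

ROBOT

A 6-joint arm with a two-finger parallel gripper is mounted at the origin on the work surface. World frame = base frame: x ahead of the robot, y to its left, z up, the work surface at z = 0. Lengths are in m, angles in degrees, forces in N, time in s.
With the tool pointing down it reaches from about 0.35 to 0.875 m from the base axis. Payload 4.2 kg.
Tool frame: the origin (TCP) lies midway between the tips of the shut fingers; the grasp point (between the pads) lies 19 mm behind it; y points along the fingers, z is the direction in which the jaws open and shut, and the axes are right-handed (so a half turn about y gives the same grasp; the last joint's range is limited). The gripper opens to 87 mm and grips with 3 to 60 N. Pads are 19 mm wide; open, the fingers measure 117 mm over their backs; the gripper's body (75 mm by 190 mm) begins 51 mm behind the grasp point.
Start: joints at [-54.798, 22.042, 0.453, 0, -68.411, -14.817], TCP at [0.218, -0.586, 0.223] pointing down, gripper open.
Joint ranges: [-179.83, 179.83], [-69.29, 118.12], [-61.27, 80.66], [-181.25, 117.63], [-171.15, -9.14], [-177.46, 177.46]. Speed limits (degrees/s): [159.86, 159.86, 180, 180, 180, 180].

INTERFACE

Orientations are given as [roll, pitch, yaw] about the fixed x, y, z axes, in that order (R = Rz(yaw) Ry(pitch) Rx(roll)).
In Python, from workcell import env gives the robot as it stands. The module is installed in compiled form; this text tells all that it offers. Calls block until the motion is done:
- env.goto(position, orientation): joint-space move of the TCP to a pose.
- env.move_straight(position, rotation=None, rate=0.15, force_limit=None): straight line of the TCP; rotation=None keeps the orientation; rate is the mean speed in m/s. With force_limit (N) it stops when the force on the tool has changed by that much, and returns True; else False.
- env.set_joints(angles): joint-space move.
- env.gripper_to(opening, grasp_force=None): opening from 0.0 (shut) to 1.0 (fully open); grasp_force is the grip in N (None keeps the last); returns when the fingers have stopped.
- env.dwell(seconds).
- env.inverse_kinematics(position, orientation): joint angles nearest the present ones, or None.
- env.read_state(): the state.
- env.grab_frame(name): name is "side" or "top"; returns a dict with "image" (384x512x3 uint8, blue, green, red), "fx", "fy", "cx", "cy" (pixels), "position" and "orientation" of the camera in the world. Camera axes: x right, y up, looking along -z (the intrinsics and any distortion apply to the point x, -y, -z); pixel columns grow to the right and rows downward; lengths in m; the calibration is good to about 2 mm. A picture is of the moment at which its call begins. There is no depth.
A pose or a line that the arm cannot do raises env.Unreachable and nothing moves.
- env.close_job(): hands the job in, once; it reports no verdict.
Trained networks look in a picture, given as the dict that the camera call returned (one of the last four; its "shot" number tells which), for a name from the list of things; names that differ only in an ending like _2 or _b are one class to them, and where a whole thing is asked for, a point or a joint stands for the part that bears it (a point fixed in the world has none). Each returns a list of dicts, best first, with "score" (0 to 1); they miss things now and then, are a little off and sometimes report something else, mostly with a low value. They report only what shows in the picture. A call takes as long as a camera call. They do not tell look-alikes from the thing itself.
- env.search_frame(picture, thing): "xyz" ([x, y, z] in m, in world coordinates, good to about 4 mm: the middle of the surface that is visible of it).
- env.trace(picture, thing): "mask" (384x512 bool, what is visible of it).
The state is a dict: "clock": time; "joint_positions": joint angles; "qvel": joint speeds; "joint_torque": joint torques, N m; "position": TCP position; "tool_rot": TCP orientation; "force": force on the tool from outside, world axes, zero at the start; "wrist_torque": the same for the moment, N m; "opening": opening from 0.0 (shut) to 1.0 (fully open).
Only numpy, scipy, OpenCV 4.12 (cv2) and the standard library are available. Lean on these libraries where they do the work, as an engineer would, in place of code of your own. Each camera call takes 0.05 s, during which the arm holds its last target.

TASK

Put the lipped wooden cover back on the open control box: hold it tilted, its free end raised about twenty degrees, and hook its lip under the metal ledge of the box. Then swing the free end down, keeping hold of the cover until it lies fully home in its recess, and let go. Use the full-size cover with the lip, not the plain one of the same size nor the small one.

Things in the scene. Friction and masses are not known exactly. Their poses are not given: they have to be found in the camera images.
- cover: Loose wooden plate 130 (x) by 100 (y) by 6 mm, 0.12-0.23 kg, lying right side up, with a lip: a flat tongue, 60 wide, 18 long, on its -x edge, towards the robot. An upright black grip in its middle, 14 thick (x), 56 long (y), top 48 above the underside, is pinched across x. Origin: centre of the plate's underside, under the grip; x away from the lip, z up. Not the lipless plate, nor the 80 x 60 one.
- box: Open wooden box fixed to the table, yaw within 0.3 rad. Origin: on the table under the middle of the recess; x away from the ledge, z up. Sizes in mm: recess y -55 to 55, ending at the far wall's inner face x 70; side and far walls 58 high. Two rails, tops at z 50, |y| 42 to 55, run the whole length and carry the cover; between them it is open down to z 30. Seated cover: origin near x -2, y 0, z 50, axes as the box's.
- cover_lip (a point): Middle of the tip of the cover's lip, on the underside: x -83, y 0, z 0 mm in the cover's frame. It belongs under the box's ledge, a dark steel strip across the box's end nearest the robot: x -98 to -70, underside z 61, top z 65 mm in the box's frame. The gap under it opens to +x and is closed by a wall at x -92. Lip and plate are 148 mm long, ledge to far wall 140: it cannot go in flat.
- cover_far (a point): Middle of the cover's free edge, opposite the lip, on the underside: x 65, y 0, z 0 mm in the cover's frame. Seated, it is at z 50 mm in the box's frame, inside the far wall.
Not all that is in view belongs to the job. Leave any orange or pink look-alike of the cover alone.

How it is judged (in metres and radians):
On the way, in this order (a step that is already met when the one before it is completed fails the run):
1. the tilted cover (7 to 45 degrees, free edge raised above the box) has its lip at least 4 mm under the ledge (x of cover_lip in the frame of box between -0.096 and -0.074 m and y of cover_lip in the frame of box between -0.02 and 0.02 m and z of cover_lip in the frame of box between 0.015 and 0.0605 m and angle between the z axis of cover and the z axis of box, either way round between 0.12 and 0.8 rad and z of cover_far in the frame of box above 0.062 m), for 0.1 s.
2. still held by the fingers, with the lip under the ledge, the free edge is swung down into the recess, within 7 mm of the rails (x of cover_lip in the frame of box between -0.096 and -0.074 m and y of cover_lip in the frame of box between -0.02 and 0.02 m and z of cover_lip in the frame of box between 0.015 and 0.0605 m and z of cover_far in the frame of box below 0.057 m and contact force between the fingers and cover above 0.5 N), for 0.1 s.
At the end, for the whole second after the job is handed in: The cover lies at rest in the recess: lip tip at least 4 mm under the ledge, lip and free edge within about 5 mm of the height of the rails and within 12 mm of the middle line of the box, cover level with the box within 4 degrees, and let go (x of cover_lip in the frame of box between -0.096 and -0.074 m and y of cover_lip in the frame of box between -0.012 and 0.012 m and z of cover_lip in the frame of box between 0.045 and 0.0555 m and y of cover_far in the frame of box between -0.012 and 0.012 m and z of cover_far in the frame of box between 0.045 and 0.0545 m and angle between the z axis of cover and the z axis of box, either way round below 0.07 rad and linear speed of cover below 0.02 m/s and angular speed of cover below 0.15 rad/s); the robot touches nothing.
It also fails if it takes over 42 s, if anything falls off the work surface, if the arm or the gripper's body presses on something with over 40 N, if the wrist force passes 120 N, or if a joint passes its speed limit or range.

## Working session

There is one attempt and no reset: what is moved stays moved. The work goes in short steps, each a Python script; the robot and the scene stay as the last script left them, time stands still between calls to the robot, and variables do not carry over. Pictures are saved under pics/ and viewed, and the job is handed in when it is done.

```bash
mkdir -p pics; ls; python3 - <<'E'
from workcell import env
import cv2
s=env.read_state(); print({k:s[k] for k in('clock','position','tool_rot','force','opening')})
for n in('top','side'):
    p=env.grab_frame(n); cv2.imwrite(f'pics/{n}0.png',p['image'])
    print(n,{k:v for k,v in p.items() if k!='image'})
    for t in('cover','box'):
        for d in env.search_frame(p,t): print(t,d)
E
```

```text
pics
{'clock': 0.0, 'position': array([ 0.21753197, -0.5852689 ,  0.22147693]), 'tool_rot': array([-8.98764465e+01,  3.82738541e-03,  2.03763016e+01]), 'force': array([-0.48189381,  0.3557431 , -0.62495327]), 'opening': 1.000987023728077}
top {'fx': 408.550580051494, 'fy': 408.550580051494, 'cx': 259.53571916705795, 'cy': 193.11417498539157, 'position': array([0.33796672, 0.07403175, 1.04293841]), 'orientation': array([  6.45867038,   0.42283094, -91.55063403]), 'shot': 1}
cover {'xyz': [0.5947, -0.0017, 0.0106], 'score': 0.87}
cover {'xyz': [0.2812, -0.2165, 0.0061], 'score': 0.86}
cover {'xyz': [0.2993, 0.1747, 0.0043], 'score': 0.8}
cover {'xyz': [0.2572, 0.3764, 0.0119], 'score': 0.76}
box {'xyz': [0.5804, 0.249, 0.038], 'score': 0.78}
side {'fx': 431.4195800759624, 'fy': 431.4195800759624, 'cx': 253.48387807380556, 'cy': 189.03397652213437, 'position': array([0.41773994, 0.98569764, 0.87427929]), 'orientation': array([  48.60833091,   -0.34969622, -176.26418456]), 'shot': 2}
cover {'xyz': [0.3064, 0.1887, 0.006], 'score': 0.9}
cover {'xyz': [0.5953, 0.0104, 0.0027], 'score': 0.84}
cover {'xyz': [0.2799, -0.2117, 0.0062], 'score': 0.74}
cover {'xyz': [0.2546, 0.3916, 0.0027], 'score': 0.69}
cover {'xyz': [0.3993, 0.0053, 0.004], 'score': 0.61}
box {'xyz': [0.5799, 0.2507, 0.0326], 'score': 0.8}
```

View pics/top0.png

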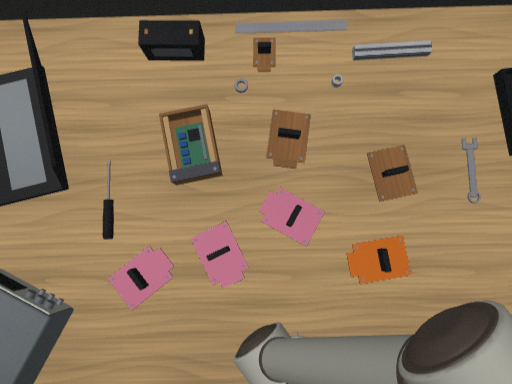

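View pics/side0.png

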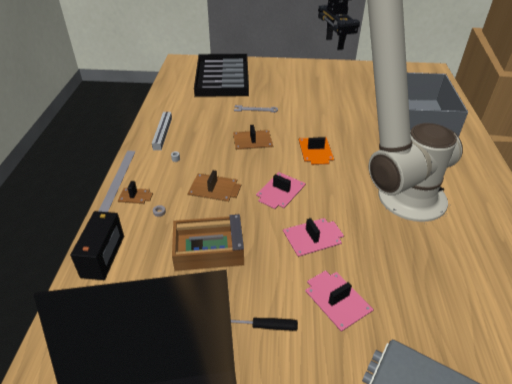

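The top view shows the lipped cover at (289,137) with its lip at (290,165). The plain plate is at (392,173), the small one at (264,52), and the box at (190,145) with its ledge at (195,173). Next I'll fit models to the masks.

```bash
cat > h.py <<'E'
import numpy as np, cv2
from scipy.spatial.transform import Rotation as R
def proj(p,P):
    P=np.atleast_2d(P); Rc=R.from_euler('xyz',p['orientation'],degrees=True).as_matrix()
    c=(P-p['position'])@Rc
    return np.c_[p['cx']+p['fx']*c[:,0]/-c[:,2], p['cy']-p['fy']*c[:,1]/-c[:,2]]
def tf(x,y,yaw,P,z=0):
    P=np.atleast_2d(np.asarray(P,float)); c,s=np.cos(yaw),np.sin(yaw)
    return np.c_[x+c*P[:,0]-s*P[:,1], y+s*P[:,0]+c*P[:,1], z+P[:,2]]
def prism(poly,z0,z1): return [(a,b,z) for a,b in poly for z in(z0,z1)]
def rect(x0,x1,y0,y1): return [(x0,y0),(x1,y0),(x1,y1),(x0,y1)]
COVER=[prism(rect(-65,65,-50,50),0,6),prism(rect(-83,-65,-30,30),0,6),prism(rect(-7,7,-28,28),6,48)]
BOX=[prism(rect(-98,78,-63,-55),0,58),prism(rect(-98,78,55,63),0,58),prism(rect(70,78,-63,63),0,58),prism(rect(-98,-70,-63,63),0,65)]
def sil(p,parts,x,y,yaw,S=4,z=0):
    m=np.zeros((384*S,512*S),np.uint8)
    for q in parts:
        uv=proj(p,tf(x,y,yaw,np.array(q)/1000,z)); uv=(uv+.5)*S-.5
        cv2.fillConvexPoly(m,np.round(cv2.convexHull(uv.astype(np.float32))*16).astype(np.int32),255,cv2.LINE_8,4)
    return cv2.resize(m,(512,384),interpolation=cv2.INTER_AREA)/255.
E
python3 - <<'E'
from workcell import env
import cv2,pickle,numpy as np
out={}
for n in('top','side'):
    p=env.grab_frame(n); out[n]=p
    for t in('cover','box'):
        ds=env.trace(p,t); out[n+t]=ds
        for d in ds:
            v,u=np.nonzero(d['mask']); print(n,t,d['score'],u.mean().round(1),v.mean().round(1),len(u))
pickle.dump(out,open('o.pkl','wb'))
for n,(u0,v0,u1,v1) in {'top':(150,90,320,200),'side':(160,160,260,280)}.items():
    im=out[n]['image'][v0:v1,u0:u1]; f=min(800/im.shape[1],600/im.shape[0]); cv2.imwrite(f'pics/{n}crop.png',cv2.resize(im,None,fx=f,fy=f,interpolation=cv2.INTER_CUBIC))
E
```

```text
top cover 0.95 141.7 276.6 2350
top cover 0.72 288.0 138.1 2106
top cover 0.69 378.4 260.0 2219
top cover 0.62 220.3 255.5 2228
top cover 0.61 290.4 215.9 2067
side cover 0.83 313.3 236.4 1504
side cover 0.79 214.2 187.1 1008
side cover 0.79 279.4 191.0 1024
side cover 0.77 337.3 299.5 2267
side cover 0.67 315.7 150.4 762
side box 0.62 207.1 243.5 3567
```

View pics/topcrop.png

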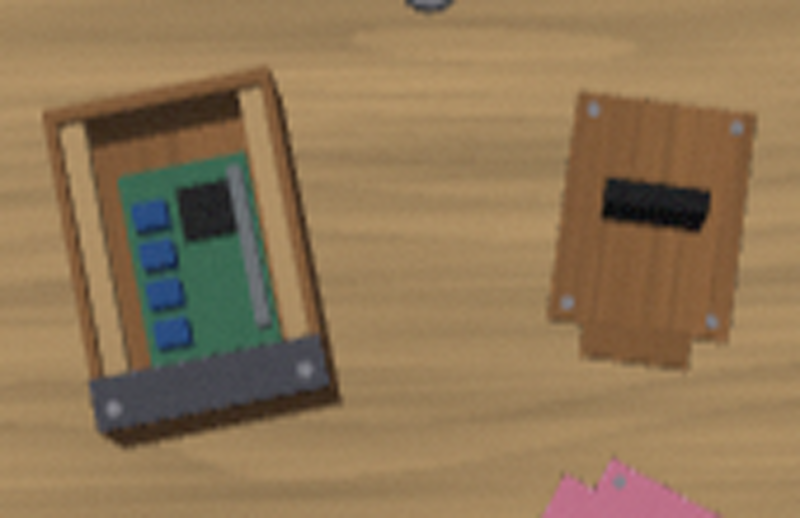

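View pics/sidecrop.png

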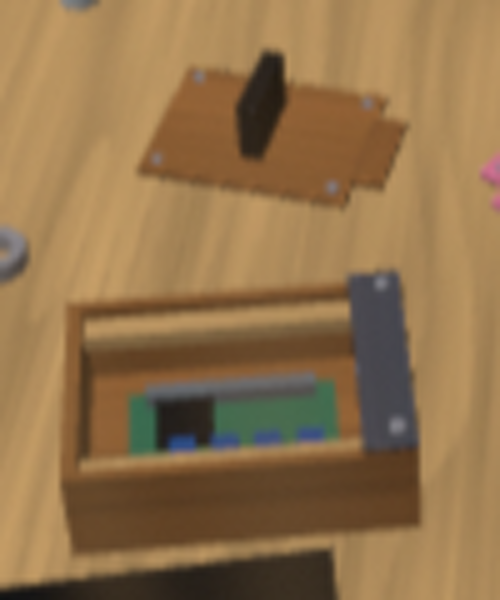

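```bash
cat > fit.py <<'E'
import pickle,numpy as np,cv2
from h import *
from scipy.optimize import minimize
from workcell import env
o=pickle.load(open('o.pkl','rb'))
def get(n,t,c):
    for d in o[n+t]:
        v,u=np.nonzero(d['mask'])
        if np.hypot(u.mean()-c[0],v.mean()-c[1])<12: return d['mask'].astype(float)
def fit(parts,ms,x0,z=0):
    def f(q):
        return sum(np.abs(sil(o[n],parts,*q[:2],q[2],z=z)-m).sum() for n,m in ms.items())
    b=None
    for yaw in (-.25,0,.25):
        s=np.array([*x0,yaw])
        r=minimize(f,s,method='Nelder-Mead',options=dict(initial_simplex=[s,s+[.015,0,0],s+[0,.015,0],s+[0,0,.2]],xatol=1e-4,fatol=.5))
        if b is None or r.fun<b.fun:b=r
    return b.x,b.fun
tm=get('top','cover',(288,138)); sm=get('side','cover',(214,187))
for ms in({'top':tm},{'side':sm},{'top':tm,'side':sm}): print('cover',fit(COVER,ms,(.595,.004)))
if not o['topbox']:
    p=env.grab_frame('top'); o['top']=p; o['topbox']=env.trace(p,'box'); pickle.dump(o,open('o.pkl','wb'))
bs=get('side','box',(207,243)); bt=get('top','box',(190,145))
print(bt is None)
FULL=BOX+[prism(rect(-98,78,-63,63),0,50)]
for ms in({'side':bs},{'top':bt},{'top':bt,'side':bs}):
    if any(m is None for m in ms.values()): continue
    print('box',fit(FULL,ms,(.58,.25)))
E
python3 fit.py
```

```text
cover (array([ 6.03420857e-01,  2.30383490e-05, -1.54050770e-01]), np.float64(69.31764705882352))
cover (array([ 0.60291487, -0.00335076, -0.1331233 ]), np.float64(111.49411764705883))
cover (array([ 6.03397254e-01, -4.59941864e-04, -1.56982297e-01]), np.float64(193.99215686274508))
False
box (array([0.59001915, 0.24842672, 0.16470971]), np.float64(124.90196078431372))
box (array([0.58959841, 0.25065915, 0.18602113]), np.float64(137.9058823529412))
box (array([0.58996837, 0.24986118, 0.17471266]), np.float64(281.6862745098039))
```

```bash
python3 - <<'E'
import pickle
from h import *
o=pickle.load(open('o.pkl','rb'))
b=(.58997,.24986,.1747); c=(.6034,-.0005,-.157)
ims=[]
for n,(u0,v0,u1,v1) in {'top':(150,90,320,200),'side':(160,160,260,280)}.items():
    im=o[n]['image'][v0:v1,u0:u1]; f=min(800/im.shape[1],600/im.shape[0]); im=cv2.resize(im,None,fx=f,fy=f,interpolation=cv2.INTER_CUBIC)
    def L(pose,poly,z,col):
        uv=proj(o[n],tf(*pose,np.array([(x,y,z) for x,y in poly])/1000)); uv=(uv+.5-[u0,v0])*f
        cv2.polylines(im,[np.round(uv).astype(int)],True,col,1)
    L(b,rect(-98,-70,-63,63),65,(0,255,255)); L(b,rect(-70,70,-55,55),58,(0,255,0)); L(b,rect(-70,70,-42,42),50,(255,0,255)); L(b,rect(-98,78,-63,63),58,(255,255,0))
    L(c,rect(-65,65,-50,50),6,(0,255,0)); L(c,rect(-83,-65,-30,30),6,(0,255,0)); L(c,rect(-7,7,-28,28),48,(0,255,255))
    cv2.imwrite(f'pics/{n}ov.png',im)
E
```

```text
(no output)
```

View pics/topov.png

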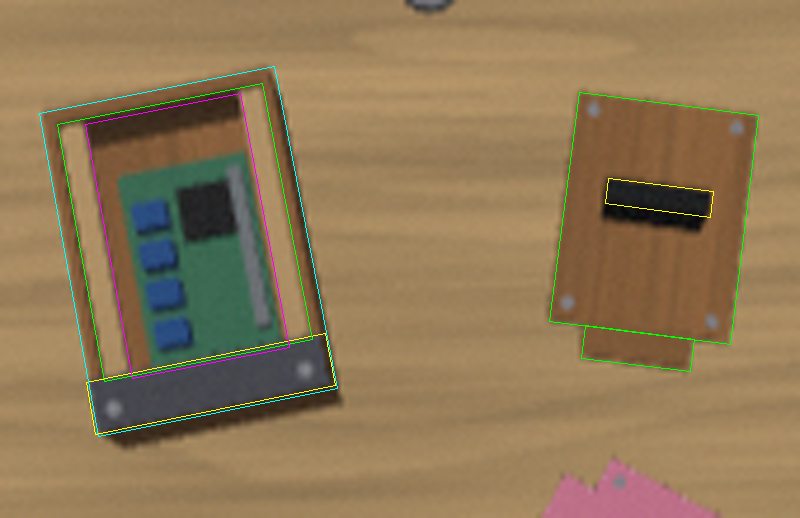

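View pics/sideov.png

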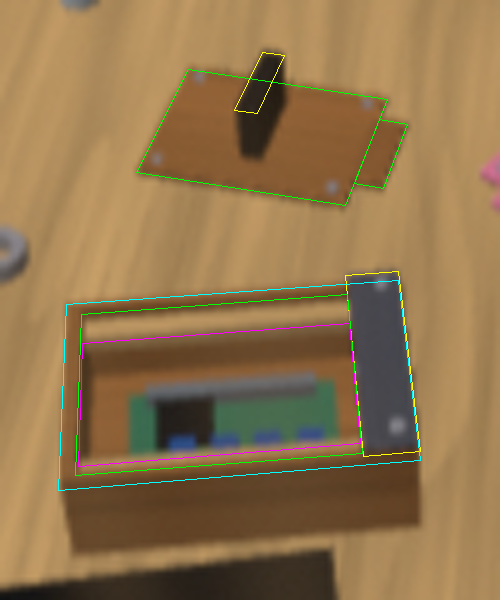

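```bash
cat > fit2.py <<'E'
import runpy,io,contextlib
with contextlib.redirect_stdout(io.StringIO()): g=runpy.run_path('fit.py')
from h import *
for w in(4,5,6,7):
    P=[prism(rect(-98,70+w,-55-w,55+w),0,58),prism(rect(-98,-70,-55-w,55+w),0,65)]
    print(w,*[g['fit'](P,m,(.59,.25)) for m in({'top':g['bt'],'side':g['bs']},{'top':g['bt']},{'side':g['bs']})])
E
python3 fit2.py
cat > plan.py <<'E'
import numpy as np
from scipy.spatial.transform import Rotation as R
from workcell import env
M=lambda s: np.array([[0,-s,0],[0,0,-1],[s,0,0]],float).T  # columns toolx,y,z
def tool(pos,yaw,theta,s,h):
    """cover origin world pos, yaw, free end raised theta(rad); TCP h above underside"""
    Rc=R.from_euler('z',yaw)*R.from_euler('y',-theta)
    p=np.array(pos)+Rc.apply([0,0,h])
    return p,(Rc*R.from_matrix(M(s))).as_euler('xyz',degrees=True)
def cov_from_tip(box,tip,theta):
    """tip (x,z) in box frame -> cover origin world"""
    p=R.from_euler('y',-theta).apply([.083,0,0])+[tip[0],0,tip[1]]
    return R.from_euler('z',box[2]).apply(p)+[box[0],box[1],0]
E
python3 - <<'E'
from plan import *
b=(.59,.25,.175);c=(.6034,-.0005,-.157)
for s in(1,-1):
  for pos,yaw,th in(((c[0],c[1],0),c[2],0),((c[0],c[1],.2),c[2],0),(cov_from_tip(b,(-.05,.2),.35),b[2],.35),(cov_from_tip(b,(-.084,.046),.35),b[2],.35),((b[0],b[1],.05),b[2],0)):
    p,e=tool(pos,yaw,th,s,.012); q=env.inverse_kinematics(p,e); print(s,e.round(1),None if q is None else np.round(q,1))
E
```

```text
4 (array([0.59201154, 0.25032963, 0.17015602]), np.float64(360.10196078431375)) (array([0.5915097 , 0.25134546, 0.16275482]), np.float64(195.01176470588234)) (array([0.592293  , 0.24946092, 0.16946055]), np.float64(151.93725490196078))
5 (array([0.59121321, 0.25032337, 0.17913308]), np.float64(265.2274509803922)) (array([0.5910204 , 0.2511982 , 0.17509519]), np.float64(124.01176470588234)) (array([0.59121576, 0.24901572, 0.17265776]), np.float64(110.64705882352942))
6 (array([0.59052338, 0.25056491, 0.17929316]), np.float64(211.03921568627453)) (array([0.59052427, 0.25101453, 0.18168124]), np.float64(83.12549019607843)) (array([0.59099176, 0.24892508, 0.17286427]), np.float64(93.2078431372549))
7 (array([0.59037166, 0.2504115 , 0.17731838]), np.float64(218.63921568627453)) (array([0.59016148, 0.25111937, 0.18217905]), np.float64(90.25098039215686)) (array([0.59041655, 0.2486213 , 0.17225578]), np.float64(97.43137254901961))
1 [-90.   0. -99.] [ 15.3  32.6 -16.3   0.  -41.1 155.7]
1 [-90.   0. -99.] [ 15.3  20.4  -3.7   0.  -66.  155.7]
1 [-69.9  -0.  -80. ] [ 40.8  15.9 -14.2  14.8 -43.5 140. ]
1 [-69.9  -0.  -80. ] [ 40.   22.1 -36.3  35.5 -17.1 117.3]
1 [-90.   0. -80.] [ 37.4  31.9  -8.3   0.  -49.9 152.6]
-1 [-90.   0.  81.] [ 15.3  32.6 -16.3   0.  -41.1 -24.3]
-1 [-90.   0.  81.] [ 15.3  20.4  -3.7   0.  -66.  -24.3]
-1 [-110.1    0.   100. ] [ 40.8  15.9 -14.2  14.8 -43.5 -40. ]
-1 [-110.1    0.   100. ] [ 40.   22.1 -36.3  35.5 -17.1 -62.7]
-1 [-90.   0. 100.] [ 37.4  31.9  -8.3   0.  -49.9 -27.4]
```

```bash
python3 - <<'E'
from plan import *
import cv2
c=(.6034,-.0007,-.155)
env.gripper_to(0.55)
p,e=tool((c[0],c[1],.12),c[2],0,-1,.012); env.goto(p,e)
p,e=tool((c[0],c[1],.0),c[2],0,-1,.012); print(env.move_straight(p,e,rate=.12,force_limit=15))
env.gripper_to(0,25)
s=env.read_state(); print(s['clock'],s['position'],p,s['opening'],s['force'])
env.move_straight(p+[0,0,.15],e,rate=.15)
s=env.read_state(); print(s['clock'],s['position'],s['opening'],s['force'],s['wrist_torque'])
f=env.grab_frame('side'); cv2.imwrite('pics/lift_s.png',f['image'])
f=env.grab_frame('top'); cv2.imwrite('pics/lift_t.png',f['image'])
E
```

```text
False
5.9583 [ 0.60356858 -0.00065897  0.01211363] [ 0.6034 -0.0007  0.012 ] 0.15976434174698065 [0.66752455 0.60116576 1.01647188]
7.1083 [ 0.6025207  -0.00078374  0.16071688] 0.16277554020026397 [ 0.01951357  0.73755504 -2.52398037] [0.0304944  0.08810213 0.03945892]
```

View pics/lift_s.png

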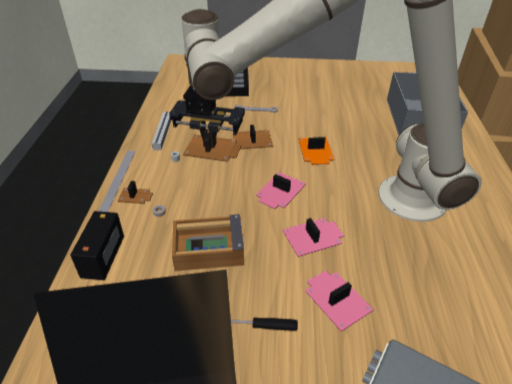

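The cover is held (side view at (212,148), opening about 14 mm, force about −3 N). Next I'll tilt it above the box and check.

```bash
python3 - <<'E'
from plan import *
import cv2,pickle
b=(.5905,.2503,.178); th=np.radians(20)
p,e=tool(cov_from_tip(b,(-.056,.14),th),b[2],th,-1,.012); env.goto(p,e)
env.dwell(.3)
s=env.read_state(); print(s['clock'],s['position']-p,s['tool_rot']-e,s['opening'])
o={n:env.grab_frame(n) for n in('side','top')}; o['s']=s; pickle.dump(o,open('o2.pkl','wb'))
from h import *
Rt=R.from_euler('xyz',s['tool_rot'],degrees=True); Rc=Rt*R.from_matrix(M(-1)).inv(); org=s['position']-Rc.apply([0,0,.012])
for n,(u0,v0,u1,v1) in {'top':(140,60,260,200),'side':(140,130,290,290)}.items():
    im=o[n]['image'][v0:v1,u0:u1]; f=min(800/im.shape[1],600/im.shape[0]); im=cv2.resize(im,None,fx=f,fy=f,interpolation=cv2.INTER_CUBIC)
    for poly,z in((rect(-65,65,-50,50),6),(rect(-83,-65,-30,30),6),(rect(-65,65,-50,50),0)):
        uv=(proj(o[n],Rc.apply(np.array([(x,y,z) for x,y in poly])/1000)+org)+.5-[u0,v0])*f
        cv2.polylines(im,[np.round(uv).astype(int)],True,(0,255,0) if z else (255,255,0),1)
    cv2.imwrite(f'pics/{n}tilt.png',im)
E
```

```text
8.5 [ 5.08590230e-04 -1.07377801e-03 -7.49690138e-05] [ 0.01090333  0.00195828 -0.11153891] 0.16332689292267485
```

View pics/sidetilt.png

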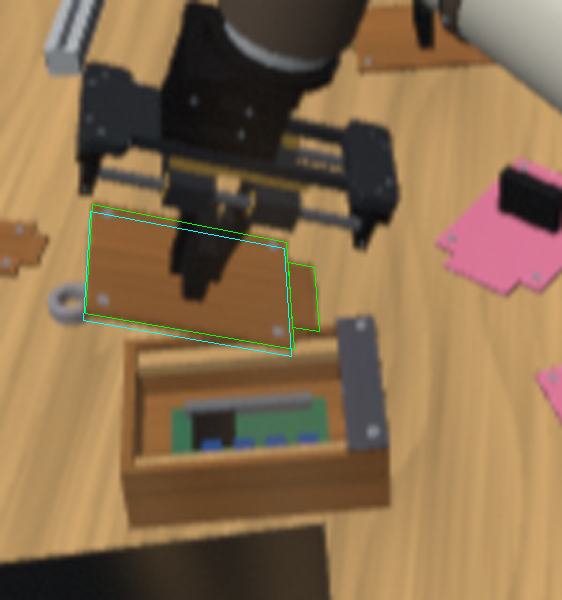

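View pics/toptilt.png

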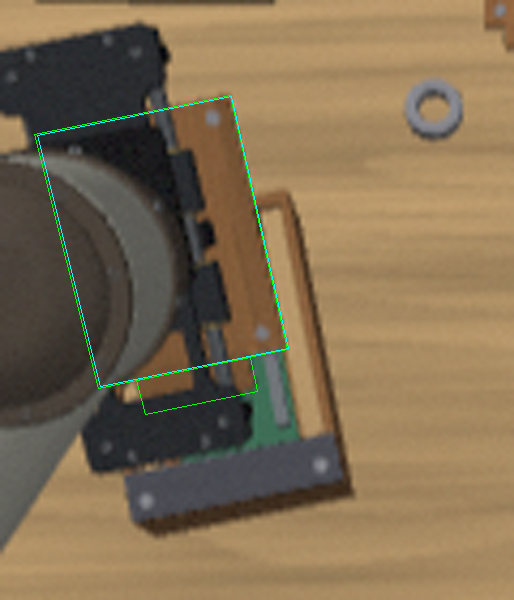

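The model matches the held cover within about 1 px in both views: in the side view the plate spans (85–320, 205–355) of the crop, with its lip on the ledge side. Next I'll insert it.

```bash
cat > chk.py <<'E'
from plan import *
b=(.5905,.2503,.178)
def tipfar(s):
    Rt=R.from_euler('xyz',s['tool_rot'],degrees=True); Rc=Rt*R.from_matrix(M(-1)).inv(); org=s['position']-Rc.apply([0,0,.012])
    f=lambda v: (R.from_euler('z',-b[2]).apply(org+Rc.apply(v)-[b[0],b[1],0])*1000).round(1)
    return round(s['clock'],2),f([-.083,0,0]),f([.065,0,0]),s['force'].round(1),s['wrist_torque'].round(2),round(s['opening'],3)
E
python3 - <<'E'
from chk import *
import cv2
th=np.radians(20); tipx,tipz=-.084,.0458
d=np.array([np.cos(th),np.sin(th)])*.028
pre=(tipx+d[0],tipz+d[1])
p,e=tool(cov_from_tip(b,pre,th),b[2],th,-1,.012); print(env.move_straight(p,e,rate=.1,force_limit=10))
env.dwell(.2); print(tipfar(env.read_state()))
p,e=tool(cov_from_tip(b,(tipx,tipz),th),b[2],th,-1,.012); print(env.move_straight(p,e,rate=.04,force_limit=10))
env.dwell(.3); print(tipfar(env.read_state()))
for n in('side','top'):
    f=env.grab_frame(n); cv2.imwrite(f'pics/ins_{n}.png',cv2.resize(f['image'][100:290,130:330],None,fx=3,fy=3,interpolation=cv2.INTER_CUBIC))
E
```

```text
False
(9.8, array([-57.2,   0.3,  56.1]), array([ 81.8,   0.3, 106.9]), array([ 0.3, -0.8, -2.4]), array([-0.09,  0.99,  0.02]), 0.155)
False
(10.95, array([-83.9,   0.1,  45.8]), array([55.2,  0. , 96.4]), array([ 0.1,  0.9, -1.9]), array([-0.2 ,  1.02, -0.06]), 0.16)
```

View pics/ins_side.png

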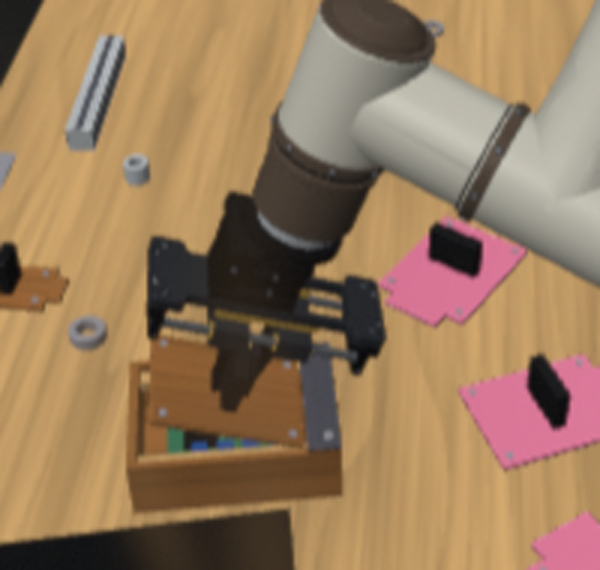

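The tongue is no longer visible: the plate's edge meets the ledge at about (300,400), and there is no contact force. Next I'll swing it down.

```bash
python3 - <<'E'
from chk import *
import cv2
for k,deg in enumerate([16,12,8,4,1.5,0]):
    th=np.radians(deg); t=1-deg/20
    tip=(-.084-.001*t, .050+.002*(1-t)-.018*np.sin(th))
    p,e=tool(cov_from_tip(b,tip,th),b[2],th,-1,.012)
    r=env.move_straight(p,e,rate=.03,force_limit=12)
    print(deg,r,tipfar(env.read_state()))
    if r: break
env.dwell(.4); print(tipfar(env.read_state()))
for n in('side','top'):
    f=env.grab_frame(n); cv2.imwrite(f'pics/sw_{n}.png',cv2.resize(f['image'][100:290,130:330],None,fx=3,fy=3,interpolation=cv2.INTER_CUBIC))
E
```

```text
16 False (11.47, array([-84. ,   0.1,  46.5]), array([58.3,  0.1, 87.4]), array([-0.9, -0.3, -2.7]), array([-0.15,  0.93, -0.06]), 0.161)
12 False (11.78, array([-84.2,  -0.3,  47.3]), array([60.6, -0.4, 78.3]), array([ 0.1, -1. , -2.4]), array([-0.06,  0.7 , -0.  ]), 0.157)
8 False (12.1, array([-84.7,  -0.5,  48. ]), array([61.8, -0.6, 68.8]), array([-0.2,  0.5, -1.5]), array([-0.06,  0.53,  0.03]), 0.156)
4 False (12.42, array([-85. ,  -0.4,  48.9]), array([62.6, -0.4, 59.4]), array([-0.6, -0.1, -1.7]), array([-0.08,  0.27, -0.04]), 0.157)
1.5 False (12.67, array([-84.9,  -0.2,  49.6]), array([63.1, -0.2, 53.7]), array([-0.4,  1. , -1.5]), array([-0.  ,  0.18, -0.03]), 0.161)
0 False (12.92, array([-84.8,   0. ,  50.1]), array([63.2,  0. , 50.4]), array([ 0.7,  0.5, -1.1]), array([0.02, 0.01, 0.02]), 0.164)
(13.32, array([-85. ,   0. ,  50.1]), array([63. ,  0. , 50.2]), array([-0.3,  0.4, -0. ]), array([0.02, 0.24, 0.  ]), 0.161)
```

View pics/sw_side.png

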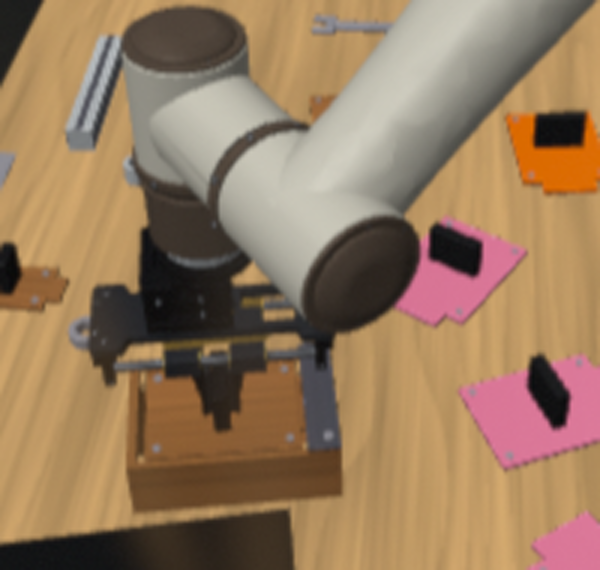

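The cover is lying in the recess (plate about (145–305, 365–460)), and its weight has moved onto the rails. Next I'll press it lightly, release and retreat.

```bash
python3 - <<'E'
from chk import *
from h import *
import cv2
s=env.read_state(); p=s['position'].copy(); 
p0,e=tool((b[0]-.002*np.cos(b[2]),b[1]-.002*np.sin(b[2]),.05),b[2],0,-1,.012)
print(env.move_straight(p0-[0,0,.002],e,rate=.01,force_limit=6)); env.dwell(.2); print(tipfar(env.read_state()))
env.gripper_to(.45); env.dwell(.2); print(env.read_state()['opening'])
env.move_straight(p0+[0,0,.12],e,rate=.12)
env.set_joints([-54.798,22.042,.453,0,-68.411,-14.817]); env.dwell(.3)
print(env.read_state()['clock'],env.read_state()['force'])
c=(b[0]-.002*np.cos(b[2]),b[1]-.002*np.sin(b[2]),b[2])
for n in('side','top'):
    o=env.grab_frame(n); print(env.search_frame(o,'cover'))
    u0,v0,u1,v1=(150,90,240,200) if n=='top' else (160,200,260,280)
    im=o['image'][v0:v1,u0:u1]; f=min(800/im.shape[1],600/im.shape[0]); im=cv2.resize(im,None,fx=f,fy=f,interpolation=cv2.INTER_CUBIC)
    uv=(proj(o,tf(*c,np.array([(x,y,56) for x,y in rect(-65,65,-50,50)])/1000))+.5-[u0,v0])*f
    cv2.polylines(im,[np.round(uv).astype(int)],True,(0,255,0),1)
    cv2.imwrite(f'pics/fin_{n}.png',im)
E
```

```text
True
(13.82, array([-85. ,  -0.1,  50.1]), array([63. ,  0. , 50.1]), array([0.2, 0.1, 5.4]), array([ 0.12,  0.21, -0.01]), 0.156)
0.45089357812252134
19.4333 [-0.72970989  0.19266634 -0.18650437]
[{'xyz': [0.2767, -0.2089, 0.0049], 'score': 0.93}, {'xyz': [0.2521, 0.3898, 0.0037], 'score': 0.74}, {'xyz': [0.3097, 0.1878, 0.0054], 'score': 0.66}, {'xyz': [0.3992, 0.0097, 0.0013], 'score': 0.6}, {'xyz': [0.5828, 0.259, 0.0532], 'score': 0.56}]
[{'xyz': [0.2563, 0.3761, 0.007], 'score': 0.95}, {'xyz': [0.2785, -0.2156, 0.008], 'score': 0.89}, {'xyz': [0.3002, 0.1755, 0.0028], 'score': 0.8}, {'xyz': [0.5824, 0.2476, 0.0583], 'score': 0.63}, {'xyz': [0.3963, -0.0027, 0.0042], 'score': 0.63}]
```

View pics/fin_side.png

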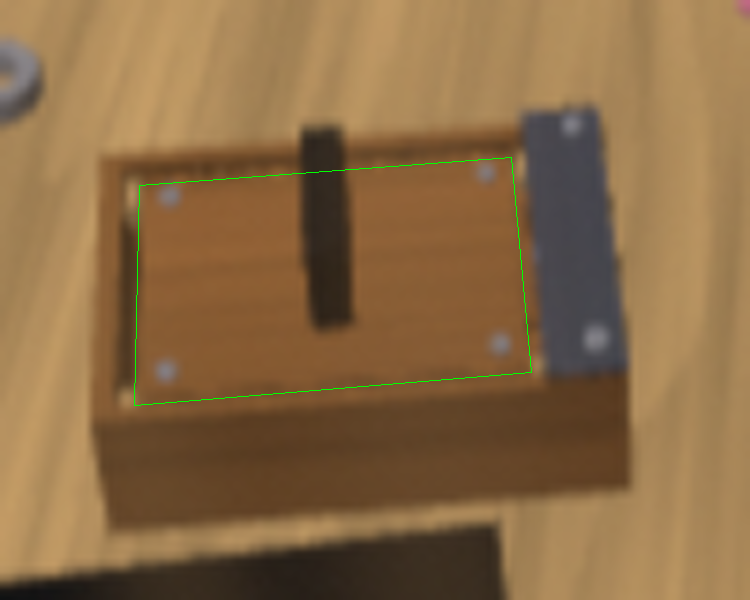

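View pics/fin_top.png

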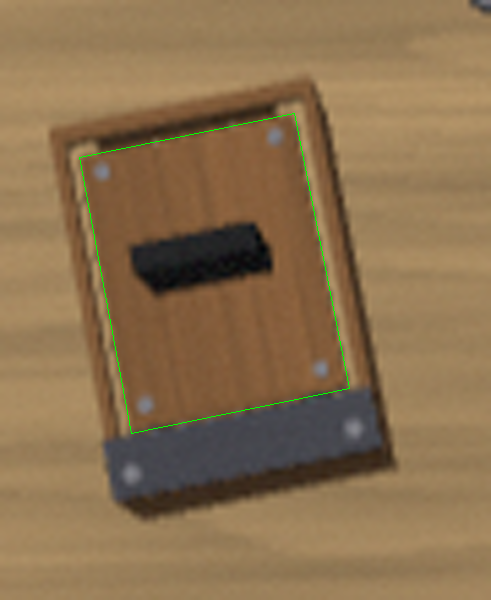

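The cover lies level in the recess. There is an even gap to the far wall, the plate's shoulder is beside the ledge edge, the lip is hidden under the ledge, and the outline matches.

```bash
python3 -c "
from workcell import env
env.close_job(); print(env.read_state()['clock'])"
```

```text
the job is handed in; nothing more can be done
the job is handed in; nothing more can be done
```

The lipped cover is back on the box and the job is handed in at about 19.5 s of the 42 s allowed; the interface gives no verdict.

I gripped it at its black handle, tilted it 20°, slid the lip under the ledge and swung the free end down while still holding it. I then pressed it down until a 6 N limit stopped the move, let go and moved the arm back to its start position.

**Last checks:**
- **Position before letting go:** computed from the arm's pose, with the grasp assumed unchanged, the lip tip was at x −85, y 0, z 50 mm and the free edge at z 50 mm in the box frame. The cover was level.
- **After letting go:** both cameras show the plate flat in the recess with the lip out of sight under the ledge. Its outline matches the predicted one to about 1 pixel.
- **Disagreement:** before the pick, the two cameras differed by about 2–3 mm in y on both the cover and the box, so I used the combined fit. The final automatic cover detections also differ in y between the cameras, by about 11 mm (0.259 m side, 0.248 m top). They measure the middle of whatever surface is visible, so I relied on the outline match instead.

No check failed.

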